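# Clear down the embedding cold plate

### The arm

A 7-joint arm with a two-finger parallel gripper is mounted at the origin on the work surface. World frame = base frame: x ahead of the robot, y to its left, z up, the work surface at z = 0. Lengths are in mm, angles in rad, forces in N, time in s.
With the tool pointing down it reaches from about 400 to 875 mm from the base axis. Payload 4.4 kg.
Tool frame: the origin (TCP) lies midway between the tips of the shut fingers; the grasp point (between the pads) lies 19 mm behind it (ctrl.grip_point_offset is the distance from the TCP to the grasp point, in mm); z points along the fingers, y is the line along which they close (so a half turn about z gives the same grasp; the last joint's range is limited). The gripper opens to 85 mm and grips with 20 to 120 N. Pads are 22 mm wide; open, the fingers measure 114 mm over their backs; the gripper's body (76 mm by 85 mm) begins 54 mm behind the grasp point. The pads swing forward as they close: fully open they stand 13 mm farther back than shut.
Start: joints at [-1.359, 0.628, 0.038, 1.517, -0.027, 0.996, -0.02], TCP at [178.232, 625.101, 231.313] pointing down, gripper open.
Joint ranges: [-3.06, 3.06], [-0.37, 2.12], [-1.25, 1.32], [0.18, 2.47], [-1.1, 4.24], [0.23, 1.98], [-2.94, 2.94]. Speed limits (rad/s): [2.57, 2.57, 3.14, 3.14, 3.14, 3.14, 3.14].

### API

Orientations are given as [roll, pitch, yaw] about the fixed x, y, z axes, in that order (R = Rz(yaw) Ry(pitch) Rx(roll)).
In Python, from cell import ctrl, cams, ticket gives the robot as it stands (ctrl), with the cameras (cams) and the job (ticket).
- The arm moves only by the shell command python3 nudge.py, which reads ROWS from standard input. ROWS is one flat JSON list of numbers that holds 1 to 12 rows one after another, with no inner brackets; each row has 7 numbers: dx, dy, dz in shares of the most that a row can go, 1 being 50 mm, then a rotation vector rx, ry, rz in a scale on which 1.0 is pi rad, then the finger opening in mm; each row shifts and turns the commanded pose from where the row before left it, along the tool's axes as they then stand; what a row does not reach is not made up. A row lasts 1/10 s, in which the tool goes at most 50 mm and 0.15 rad, less where a joint would pass 70% of its speed; a pose out of reach is approached as far as the arm can. The fingers move at their own pace and stop on an object; the grip force is fixed at half the most. Time passes only in rows, so rows that do not move let the fingers close. It prints the time, the measured TCP pose, the force, the opening and the grip force at its end. Shift and turn numbers lie between -1 and 1, and a call with a number outside is refused. Input that does not fit is refused with a message, and nothing moves.
- ctrl.read_state(): the state, without advancing time (a new reading comes with each control period).
- cams.get_image(name): name is "scene" or "top"; returns the picture (480x640x3 uint8, blue, green, red); there is no depth.
- cams.calibration(name): a dict with "fx", "fy", "cx", "cy" (pixels), "rvec" (rotation vector, rad) and "tvec" (3), from world to camera coordinates, as OpenCV has them. Camera axes: x right, y down, z forward; pixel columns grow to the right and rows downward; lengths in mm; the calibration is good to about 2 mm. A picture is of the moment at which its call begins. calibration takes no time and is no camera call.
- ticket.finish_job(): hands the job in; it is judged then, once.
The state is a dict: "clock": time; "qpos": joint angles; "qd": joint speeds; "tau": joint torques, N m; "eef_pos": TCP position; "tool_rot": TCP orientation; "force": force on the tool from outside, world axes, zero at the start; "torque": the same for the moment, N m; "width": finger opening in mm; "gripper_force": force on a finger pad.
Only numpy, scipy, OpenCV 4.12 (cv2) and the standard library are available. Lean on these libraries where they do the work, as an engineer would, in place of code of your own. Each camera call takes 0.05 s, during which the arm holds its last target. There are 200 camera calls.

### The job

Clear down the cold plate of the embedding station: first lay every finished block that is on it flat in the white tray, side by side. Then wipe all the loose wax chips off the cold surface into its waste trough with the blue scraper, not with the fingers, opening the trough's lid if it is in the way. Finish with the scraper standing on the middle of its green mat and the trough lid pressed down fully home, and leave everything else on the bench where it is.

Things in the scene. Friction and masses are not known exactly. Their poses are not given: they have to be found in the camera images.
- cold_plate: Bench-top cold plate, fixed. White housing 250 x 252 mm; flat dark cold surface 190 (x, -95..95) by 240 mm (y, -120..120), 80 mm above the bench. Origin: on the bench below the surface's centre; at yaw 0 its x points away from the robot. A rim 6 mm high and 12 to 30 mm wide bounds the -x, +x and +y sides; the -y side is open and drops into the waste trough.
- trough (a point): Centre of the inner floor of the open steel wax-waste trough that adjoins the cold surface's -y edge (cold plate frame: 0, -160, 12 mm). Inside, in that frame: x -95..95, y -201..-120 mm; mouth 80 mm above the bench, level with the cold surface, so 68 mm deep. Its outer wall, at y -209..-201, carries the lid's hinge.
- trough_lid (a joint): Angle of the trough's grey flap lid (rad): 0 = fully shut over the trough; it opens upward and outward, away from the cold surface, to 1.6, just past upright. Starts anywhere from 0 to 1.4. The stiff hinge (0.3 N m, about 4 N at the handle) keeps it where it is left.
- lid_hinge (a point): Middle of the lid's hinge line, which runs along the cold plate's x on the outer edge of the trough (cold plate frame: 0, -205, 83 mm).
- lid_handle (a point): Centre of the lid's round steel bar handle, 10 mm thick, 90 mm long between two posts, parallel to the hinge. In the lid's frame it lies 70 mm from the hinge towards the free edge and 45 mm above the mid-plane of the lid panel (5 mm thick, 214 x 86 mm); lid shut, it is 128 mm above the bench.
- mat: Flat green rubber instrument mat fixed on the bench, 170 (x) x 100 (y) x 3 mm. Origin at the centre of its underside.
- scraper: Blue plastic scraper block standing on its foot, about 0.2 kg: foot 100 (x) x 34 (y) x 22 mm with vertical faces and a steel edge along the bottom; above it a narrower grip 84 (x) x 20 (y) mm from 20 up to 58 mm height. Take it by the grip across its 20 mm (y). Origin at the centre of its underside, z up. It starts on the mat.
- block_tray: Low open white plastic tray fixed on the bench, 190 (x) x 120 (y) x 18 mm outside, walls and floor 4 to 5 mm. Origin at the centre of its underside.
- block1: Finished paraffin block: cream wax with a white plastic cassette as its upper half, together 40 (x) x 28.5 (y) x 15 mm, 22 g, lying flat on the cold surface at its +y end, 80 mm above the bench. Origin at the centre of its underside, z up. May be absent (2 or 3 of the blocks are there).
- block2: Finished paraffin block: cream wax with a pink plastic cassette as its upper half, together 40 (x) x 28.5 (y) x 15 mm, 22 g, lying flat on the cold surface at its +y end, 80 mm above the bench. Origin at the centre of its underside, z up. May be absent (2 or 3 of the blocks are there).
- block3: Finished paraffin block: cream wax with a yellow plastic cassette as its upper half, together 40 (x) x 28.5 (y) x 15 mm, 22 g, lying flat on the cold surface at its +y end, 80 mm above the bench. Origin at the centre of its underside, z up. May be absent (2 or 3 of the blocks are there).
- chip1: Loose cream-coloured wax chip, 30 x 24 x 11 mm, 10 g, lying on the cold surface. Origin at the centre of its underside. May be absent (4 to 6 of the chips are there).
- chip2: Loose cream-coloured wax chip, 28 x 26 x 9 mm, 10 g, lying on the cold surface. Origin at the centre of its underside. May be absent (4 to 6 of the chips are there).
- chip3: Loose cream-coloured wax chip, 33 x 20 x 10 mm, 10 g, lying on the cold surface. Origin at the centre of its underside. May be absent (4 to 6 of the chips are there).
- chip4: Loose cream-coloured wax chip, 26 x 26 x 12 mm, 10 g, lying on the cold surface. Origin at the centre of its underside. May be absent (4 to 6 of the chips are there).
- chip5: Loose cream-coloured wax chip, 34 x 24 x 9 mm, 10 g, lying on the cold surface. Origin at the centre of its underside. May be absent (4 to 6 of the chips are there).
- chip6: Loose cream-coloured wax chip, 28 x 22 x 11 mm, 10 g, lying on the cold surface. Origin at the centre of its underside. May be absent (4 to 6 of the chips are there).
- jar1: Small specimen jar, red cap, 44 mm wide, 62 mm high. Leave it alone. Origin at the centre of its underside.
- jar2: Small specimen jar, yellow cap, 44 mm wide, 62 mm high. Leave it alone. Origin at the centre of its underside.
- moulds: Stack of steel embedding moulds, 56 x 40 x 24 mm. Leave it alone. Origin at the centre of its underside.
- forceps: Steel forceps lying on the bench, 110 mm long. Leave them alone. Origin at the centre of its underside.
- wash_bottle: White wash bottle, 66 mm wide, 150 mm high. Leave it alone. Origin at the centre of its underside.
- timer: White bench timer, 60 x 60 x 20 mm. Leave it alone. Origin at the centre of its underside.

How it is judged (in metres and radians):
On the way, in this order (a step that is already met when the one before it is completed fails the run):
1. every finished block lies flat in the tray, released (x of block1 in the frame of block_tray between -0.09 and 0.09 m and y of block1 in the frame of block_tray between -0.056 and 0.056 m and z of each of block1, block2, block3 in the frame of block_tray below 0.01 m and angle between each of block1, block2, block3's own z axis and vertical below 0.15 rad and x of block2 in the frame of block_tray between -0.09 and 0.09 m and y of block2 in the frame of block_tray between -0.056 and 0.056 m and x of block3 in the frame of block_tray between -0.09 and 0.09 m and y of block3 in the frame of block_tray between -0.056 and 0.056 m and contact force between the fingers and block1 below 0.2 N and contact force between the fingers and block2 below 0.2 N and contact force between the fingers and block3 below 0.2 N), for 0.2 s.
2. the scraper's foot is down on the cold surface (x of scraper in the frame of cold_plate between -0.1 and 0.1 m and y of scraper in the frame of cold_plate between -0.125 and 0.12 m and z of scraper in the frame of cold_plate between 0.07 and 0.09 m and angle between scraper's own z axis and vertical below 0.3 rad), for 0.2 s.
3. all the wax chips are in the waste trough (x of chip1 in the frame of cold_plate between -0.1 and 0.1 m and y of chip1 in the frame of cold_plate between -0.205 and -0.115 m and z of each of chip1, chip2, chip3, chip4, chip5, chip6 in the frame of cold_plate below 0.068 m and x of chip2 in the frame of cold_plate between -0.1 and 0.1 m and y of chip2 in the frame of cold_plate between -0.205 and -0.115 m and x of chip3 in the frame of cold_plate between -0.1 and 0.1 m and y of chip3 in the frame of cold_plate between -0.205 and -0.115 m and x of chip4 in the frame of cold_plate between -0.1 and 0.1 m and y of chip4 in the frame of cold_plate between -0.205 and -0.115 m and x of chip5 in the frame of cold_plate between -0.1 and 0.1 m and y of chip5 in the frame of cold_plate between -0.205 and -0.115 m and x of chip6 in the frame of cold_plate between -0.1 and 0.1 m and y of chip6 in the frame of cold_plate between -0.205 and -0.115 m), for 0.2 s.
At the end, for the whole second after the job is handed in: Blocks flat on the floor of the tray (tilt under 0.15 rad, none on another); chips in the trough, 12 mm or more below its mouth; scraper upright at rest on the mat, within 45 mm of its centre; trough lid shut to within 0.035 rad (all of step 3 and x of block1 in the frame of block_tray between -0.09 and 0.09 m and y of block1 in the frame of block_tray between -0.056 and 0.056 m and z of each of block1, block2, block3 in the frame of block_tray below 0.01 m and angle between each of block1, block2, block3's own z axis and vertical below 0.15 rad and x of block2 in the frame of block_tray between -0.09 and 0.09 m and y of block2 in the frame of block_tray between -0.056 and 0.056 m and x of block3 in the frame of block_tray between -0.09 and 0.09 m and y of block3 in the frame of block_tray between -0.056 and 0.056 m and horizontal distance between scraper and mat below 0.045 m and angle between scraper's own z axis and vertical below 0.1 rad and height (world z) of scraper below 0.012 m and linear speed of scraper below 0.02 m/s and value of joint trough_lid below 0.035 rad); the robot touches nothing.
It fails at once if a chip is handled with the fingers (more than 0.5 N) (contact force between the fingers and chip1 above 0.5 N or contact force between the fingers and chip2 above 0.5 N or contact force between the fingers and chip3 above 0.5 N or contact force between the fingers and chip4 above 0.5 N or contact force between the fingers and chip5 above 0.5 N or contact force between the fingers and chip6 above 0.5 N).
It fails at once if a bystander is moved more than 3 cm (distance of any of jar1, jar2, moulds, forceps, wash_bottle, timer from where it was at the start of the episode above 0.03 m).
Of block1, block2, block3 only 2 to 3 are there at a start; the rules pass over those that are not, and their reading is None.
Of chip1, chip2, chip3, chip4, chip5, chip6 only 4 to 6 are there at a start; the rules pass over those that are not, and their reading is None.
At some moment in a run one of scraper, block1, block2, block3 may be knocked a few centimetres aside while the robot is not near it.
Once in a run the grip may slacken for a moment while it holds something.
It also fails if it takes over 210 s, if anything falls off the work surface, if the arm or the gripper's body presses on something with over 40 N, if the wrist force passes 120 N, or if a joint passes its speed limit or range.

## Working session

There is one attempt and no reset: what is moved stays moved. The work goes in short steps, Python scripts to look and compute and a shell command to move; the robot and the scene stay as the last step left them, time stands still between calls to the robot, and variables do not carry over. Pictures are saved under pics/ and viewed, at most 14 in all, crops included, and the job is handed in when it is done.

```bash
ls; mkdir -p pics
cat > h.py <<'E'
import numpy as np, cv2
from cell import ctrl, cams, ticket
def cal(n):
    c=cams.calibration(n); K=np.array([[c['fx'],0,c['cx']],[0,c['fy'],c['cy']],[0,0,1.]])
    R=cv2.Rodrigues(np.array(c['rvec'],float))[0]; t=np.array(c['tvec'],float).reshape(3); return K,R,t
def ray(n,uv,z):
    K,R,t=cal(n); o=-R.T@t; d=R.T@np.linalg.inv(K)@np.array([uv[0],uv[1],1.]); return o+d*(z-o[2])/d[2]
def proj(n,p):
    K,R,t=cal(n); q=K@(R@np.array(p,float)+t); return q[:2]/q[2]
E
python3 - <<'E'
from h import *
for n in ("scene","top"):
    im=cams.get_image(n); cv2.imwrite(f"pics/{n}0.png",im); K,R,t=cal(n); print(n,K[0,0],(-R.T@t).round())
s=ctrl.read_state(); print({k:np.round(v,3) for k,v in s.items()})
E
```

```text
cell.py
nudge.py
pics
scene 557.3780296894062 [998. 427. 940.]
top 599.5436348800453 [ 307.   12. 1217.]
{'clock': np.float64(0.1), 'qpos': array([-1.359,  0.629,  0.038,  1.518, -0.027,  0.996, -0.02 ]), 'qd': array([ 0.002, -0.001,  0.001, -0.003,  0.   , -0.001,  0.   ]), 'tau': array([ 2.0000e-03, -5.6452e+01,  1.2300e+00, -1.9397e+01,  1.1000e-02,
        5.0000e-03, -0.0000e+00]), 'eef_pos': array([178.073, 624.577, 230.485]), 'tool_rot': array([-3.14 , -0.   ,  2.864]), 'force': array([-0.385, -0.103, -0.289]), 'torque': array([-0.005,  0.032,  0.009]), 'gripper_force': np.float64(0.0), 'width': np.float64(85.367)}
```

View pics/scene0.png

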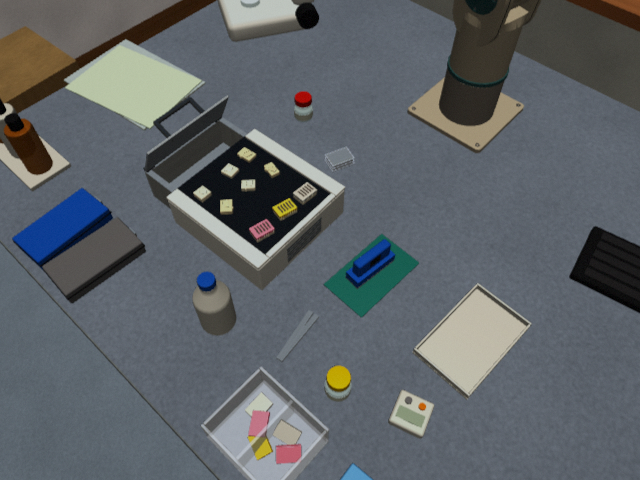

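View pics/top0.png

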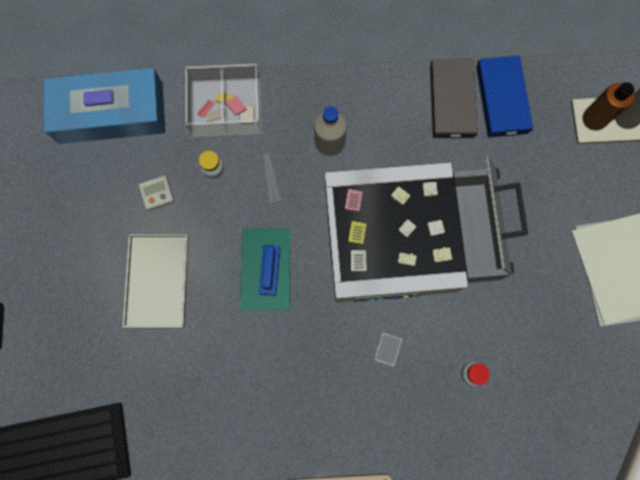

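The scene view shows the plate at (255,195) with the lid nearly upright at (185,130), blocks at (305,192), (285,208) and (262,230), and six chips. The top view shows the scraper on the mat at (269,270), the tray at (156,280), blocks at column ~356, and chips at columns 400–443.

```bash
cat > m.py <<'E'
from h import *
def blobs(mask,amin,n,z,roi=None):
    m=mask.astype(np.uint8)*255
    if roi is not None:
        r=np.zeros_like(m); cv2.fillPoly(r,[np.int32(roi)],255); m&=r
    out=[]
    for c in cv2.findContours(m,cv2.RETR_EXTERNAL,cv2.CHAIN_APPROX_NONE)[0]:
        if cv2.contourArea(c)<amin: continue
        P=np.array([ray(n,q,z)[:2] for q in c[:,0].astype(float)],np.float32)
        (x,y),(w,h),a=cv2.minAreaRect(P)
        if w<h: w,h,a=h,w,a+90
        a=(a+90)%180-90
        out.append((round(float(x),1),round(float(y),1),round(float(w),1),round(float(h),1),round(float(a),1),tuple(np.round(c[:,0].mean(0)))))
    return out
def masks(im):
    H=cv2.cvtColor(im,cv2.COLOR_BGR2HSV).astype(int); h,s,v=H[...,0],H[...,1],H[...,2]
    return h,s,v
E
python3 - <<'E'
from m import *
im=cams.get_image("top"); h,s,v=masks(im)
print("mat",blobs((h>70)&(h<95)&(s>100),500,"top",3))
print("scr",blobs((h>105)&(h<125)&(s>150)&(v>40),200,"top",25,[(235,225),(295,225),(295,315),(235,315)]))
print("scr dist v", np.percentile(v[245:295,260:280],[5,50,95]))
print("tray",blobs((v>130)&(s<70),1000,"top",18,[(110,220),(200,220),(200,340),(110,340)]))
roi=[(328,170),(460,170),(465,300),(328,300)]
print("dark",blobs(cv2.morphologyEx((v<60).astype(np.uint8),cv2.MORPH_CLOSE,np.ones((25,25)))>0,3000,"top",80,[(322,160),(470,160),(470,300),(322,300)]))
inner=[(337,188),(455,182),(458,273),(340,277)]
for b in blobs(v>75,60,"top",92,inner): print(b)
print("white",blobs(v>150,800,"top",86,[(300,150),(480,150),(480,310),(300,310)]))
for name,p in [("t0",[145,-1])]: pass
big=cv2.resize(im[150:315,310:540],None,fx=3.4,fy=3.4,interpolation=cv2.INTER_CUBIC); cv2.imwrite("pics/topc.png",big)
E
```

```text
mat [(513.1, 125.5, 166.3, 97.6, -2.6, (np.float64(265.0), np.float64(269.0)))]
scr [(507.1, 115.7, 99.1, 33.6, -7.2, (np.float64(269.0), np.float64(270.0)))]
scr dist v [ 81. 126. 152.]
tray [(498.4, 346.6, 188.8, 120.8, -2.8, (np.float64(146.0), np.float64(276.0)))]
dark [(547.3, -160.7, 273.5, 227.7, -87.6, (np.float64(402.0), np.float64(234.0)))]
(503.8, -152.4, 36.0, 23.8, 80.7, (np.float64(407.0), np.float64(258.0)))
(505.6, -60.5, 42.6, 32.5, -2.8, (np.float64(358.0), np.float64(260.0)))
(508.8, -220.3, 37.1, 27.6, -83.2, (np.float64(442.0), np.float64(254.0)))
(560.4, -61.2, 44.8, 32.6, -12.8, (np.float64(357.0), np.float64(232.0)))
(562.3, -213.4, 31.2, 29.3, -81.3, (np.float64(436.0), np.float64(227.0)))
(564.2, -157.4, 31.7, 25.1, -42.9, (np.float64(407.0), np.float64(228.0)))
(625.2, -57.8, 45.0, 32.2, -13.4, (np.float64(353.0), np.float64(200.0)))
(629.9, -149.4, 32.9, 27.5, 48.6, (np.float64(400.0), np.float64(195.0)))
(638.4, -207.9, 29.4, 26.5, 87.2, (np.float64(430.0), np.float64(189.0)))
white [(565.8, -134.2, 250.2, 248.7, -88.1, (np.float64(379.0), np.float64(232.0)))]
```

View pics/topc.png

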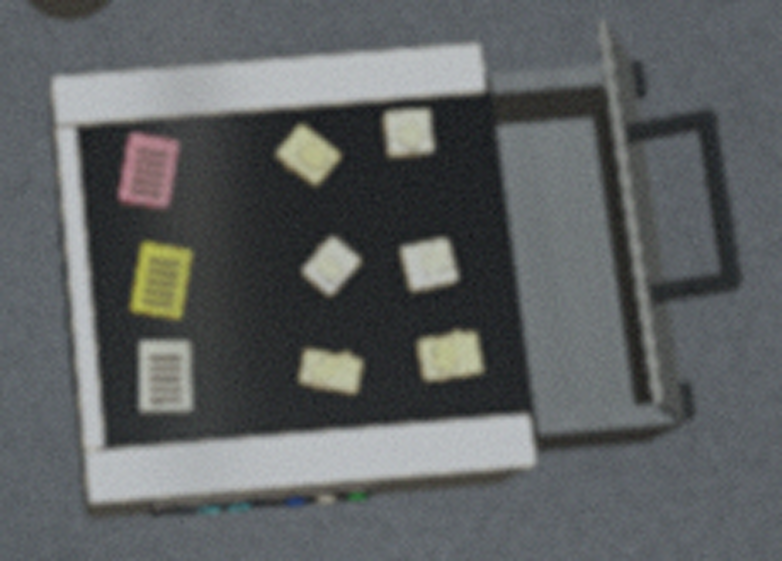

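The crop shows the housing corners at (53,78), (483,45), (90,503) and (535,468), and the lid panel standing just short of upright. The handle bar is at about (725,200), the blocks at x≈155, and the chips between x 300 and 485. Next I'll compute the plate frame, the lid angle and a two-view height check.

```bash
cat > go.py <<'E'
import sys,numpy as np
from cell import ctrl, cams, ticket
from scipy.spatial.transform import Rotation as Ro
# usage: go.py x y z yaw ...: legs; prints per leg: rz to turn first, then shift in the turned tool axes
s=ctrl.read_state(); p=np.array(s['eef_pos']); e=s['tool_rot']; a=list(map(float,sys.argv[1:]))
R=Ro.from_euler('xyz',e); print('rpy',np.round(e,3),'p',p.round(1),'t',s['clock'])
for i in range(0,len(a),4):
    T=Ro.from_euler('xyz',[np.pi,0,a[i+3]]); rv=(R.inv()*T).as_rotvec(); d=T.inv().apply(np.array(a[i:i+3])-p)
    print('rot',rv.round(3),'shift',d.round(1)); R=T; p=np.array(a[i:i+3])
E
python3 - <<'E'
from m import *
from scipy.optimize import minimize_scalar
f=lambda q:(q[0]/3.4+310-.35,q[1]/3.4+150-.35)
W=np.array([ray("top",f(q),86)[:2] for q in [(53,78),(483,45),(90,503),(535,468)]])
L=np.array([(125,132),(125,-120),(-125,132),(-125,-120.)])
lc,wc=L.mean(0),W.mean(0); A=L-lc;B=W-wc
th=np.arctan2((A[:,0]*B[:,1]-A[:,1]*B[:,0]).sum(),(A*B).sum()); R=np.array([[np.cos(th),-np.sin(th)],[np.sin(th),np.cos(th)]])
o=wc-R@lc; print("plate",o,th,"resid",(W-(A@R.T+wc)).round(1))
np.save("plate.npy",[o[0],o[1],th])
def loc(p): return R.T@(np.array(p[:2])-o)
im=cams.get_image("top"); h,s,v=masks(im)
for b in blobs(v>75,60,"top",92,[(337,188),(455,182),(458,273),(340,277)]): print(b[:2],loc(b).round(1),"ang rel",round(b[4]-np.degrees(th),1))
def hp(t): y=-205+70*np.cos(t)-45*np.sin(t); z=83+70*np.sin(t)+45*np.cos(t); return np.r_[R@[0,y]+o,z]
r=minimize_scalar(lambda t:np.sum((proj("top",hp(t))-f((725,200)))**2),bounds=(0,1.6),method='bounded'); print("lid",r.x,r.fun,hp(r.x),proj("scene",hp(r.x)))
# two-view check on pink and yellow blocks
sc=cams.get_image("scene"); hs,ss,vs=masks(sc)
for nm,lo,hi in (("pink",165,180),("yel",24,34)):
    c=[]
    for H,S,V,roi in ((h,s,v,(slice(180,280),slice(335,460))),(hs,ss,vs,(slice(140,250),slice(175,340)))):
        m=np.zeros(H.shape,np.uint8); m[roi]=((H>=lo)&(H<=hi)&(S>80)&(V>80))[roi]
        n,_,st,ce=cv2.connectedComponentsWithStats(m); k=1+st[1:,4].argmax(); c.append(ce[k])
    P=[cal(n)[0]@np.c_[cal(n)[1],cal(n)[2]] for n in("top","scene")]
    X=cv2.triangulatePoints(P[0],P[1],c[0].reshape(2,1),c[1].reshape(2,1)); print(nm,c,(X[:3]/X[3]).T.round(1))
E
```

```text
plate [ 564.75386093 -141.35346089] 0.02977434965798767 resid [[-0.9 -0.2]
 [-0.4  0. ]
 [ 0.8 -1.2]
 [ 0.6  1.4]]
(503.7, -152.4) [-61.4  -9.2] ang rel 79.0
(505.6, -60.5) [-56.7  82.6] ang rel -4.5
(509.1, -220.3) [-58.  -77.3] ang rel -85.7
(560.3, -61.3) [-2.1 80.2] ang rel -15.0
(562.1, -213.2) [ -4.8 -71.7] ang rel -83.0
(564.3, -157.5) [ -0.9 -16.1] ang rel -44.6
(625.1, -58.0) [62.8 81.5] ang rel -14.0
(629.8, -149.6) [ 64.8 -10.2] ang rel 46.9
(638.4, -207.9) [ 71.6 -68.7] ang rel 85.5
lid 1.1618634626362838 0.7193724361760755 [ 571.2572682  -359.71206295  165.12156535] [171.47027716 110.06528249]
pink [array([345., 203.]), array([261.15969582, 228.74524715])] [[621.4 -46.3  99.7]]
yel [array([356.87252125, 232.05382436]), array([284.3677686 , 207.07024793])] [[558.7 -59.8  96.5]]
```

```bash
python3 go.py 505 -60.5 200 3.093 505 -60.5 120 3.093
```

```text
rpy [-3.141  0.     2.864] p [178.2 624.8 230.9] t 0.25
rot [-0.001 -0.    -0.229] shift [-359.7 -668.6   30.9]
rot [0. 0. 0.] shift [-0. -0. 80.]
```

The manual's scale: shifts go in shares of 50 mm and turns go in shares of pi rad. Converting my numbers, -37 mm is -0.74, -20 mm is -0.4, -0.115 rad is -0.0366.

```bash
echo '[0,0,0,0,0,-0.0366,60,0,0,0,0,0,-0.0366,60,-0.4,-0.74,0,0,0,0,60,-0.4,-0.74,0,0,0,0,60,-0.4,-0.74,0,0,0,0,60,-0.4,-0.74,0,0,0,0,60,-0.4,-0.74,0,0,0,0,60,-0.4,-0.74,0,0,0,0,60,-0.4,-0.74,0,0,0,0,60,-0.4,-0.74,0,0,0,0,60,-0.4,-0.74,0,0,0,0,60]' | python3 nudge.py
echo '[-0.4,-0.74,0,0,0,0,60,-0.4,-0.74,0,0,0,0,60,-0.4,-0.74,0,0,0,0,60,-0.4,-0.74,0,0,0,0,60,-0.4,-0.74,0,0,0,0,60,-0.4,-0.74,0,0,0,0,60,-0.4,-0.74,0,0,0,0,60,-0.4,-0.74,0,0,0,0,60,0,0,0,0,0,0,60,0,0,0,0,0,0,60]' | python3 nudge.py; python3 go.py 505 -60.5 120 3.093
```

```text
clock: 1.35
eef_pos: [342.7, 282.3, 231.5]
tool_rot: [3.141, 0.0, 3.094]
force: [1.9, -0.6, 0.8]
width: 60.0
gripper_force: 0.0
clock: 2.35
eef_pos: [487.7, -20.2, 231.1]
tool_rot: [3.141, -0.0, 3.091]
force: [-1.1, 0.7, -0.4]
width: 59.9
gripper_force: 0.0
rpy [ 3.141 -0.     3.091] p [487.7 -20.2 231.1] t 2.35
rot [ 0.    -0.    -0.002] shift [-19.2 -39.4 111.1]
```

Converted, 40 mm is 0.8, -39.4 mm is -0.788.

```bash
echo '[-0.384,-0.788,0,0,0,0,55,0,0,0.8,0,0,0,55,0,0,0.8,0,0,0,55,0,0,0.62,0,0,0,55,0,0,0,0,0,0,55,0,0,0.4,0,0,0,55,0,0,0.36,0,0,0,55,0,0,0,0,0,0,55,0,0,0,0,0,0,55]' | python3 nudge.py
python3 - <<'E'
from h import *
im=cams.get_image("scene"); cv2.imwrite("pics/s1.png",cv2.resize(im[80:280,150:400],None,fx=3,fy=3))
E
```

```text
clock: 3.25
eef_pos: [505.7, -58.9, 83.6]
tool_rot: [3.141, 0.001, 3.095]
force: [1.1, -0.2, -0.4]
width: 55.2
gripper_force: 0.0
```

View pics/s1.png

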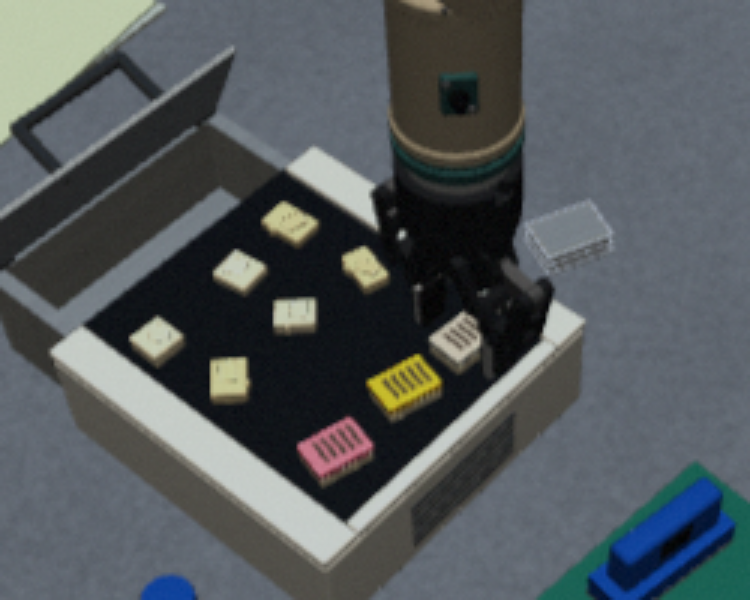

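The fingers straddle the white block at (455,340) in the crop. I'll close and lift.

Converted, 1 mm is 0.02.

```bash
echo '[0,0,0.02,0,0,0,20,0,0,0,0,0,0,20,0,0,0,0,0,0,20,0,0,0,0,0,0,20,0,0,0,0,0,0,20,0,0,0,0,0,0,20]' | python3 nudge.py;echo '[0,0,-0.6,0,0,0,20,0,0,-0.8,0,0,0,20,0,0,0,0,0,0,20]' | python3 nudge.py
python3 go.py 443.5 349.3 140 3.093 443.5 349.3 30 3.093
```

```text
clock: 3.9
eef_pos: [505.7, -59.6, 82.5]
tool_rot: [3.141, 0.002, 3.094]
force: [-0.3, 1.4, 7.7]
width: 26.9
gripper_force: 59.3
clock: 4.2
eef_pos: [508.4, -60.1, 155.9]
tool_rot: [-3.141, 0.009, 3.094]
force: [0.3, -0.4, -0.3]
width: 26.7
gripper_force: 59.4
rpy [-3.141  0.009  3.094] p [508.4 -60.1 155.9] t 4.2
rot [-0.     0.009  0.001] shift [ 84.7 405.8  15.9]
rot [0. 0. 0.] shift [ -0.  -0. 110.]
```

Converted, 36.9 mm is 0.738, 7.7 mm is 0.154.

```bash
echo '[0.154,0.738,0,0,0,0,20,0.154,0.738,0,0,0,0,20,0.154,0.738,0,0,0,0,20,0.154,0.738,0,0,0,0,20,0.154,0.738,0,0,0,0,20,0.154,0.738,0,0,0,0,20,0.154,0.738,0,0,0,0,20,0.154,0.738,0,0,0,0,20,0.154,0.738,0,0,0,0,20,0.154,0.738,0,0,0,0,20,0.154,0.738,0,0,0,0,20,0,0,0,0,0,0,20]' | python3 nudge.py
echo '[0,0,0.7,0,0,0,20,0,0,0.7,0,0,0,20,0,0,0.7,0,0,0,20,0,0,0,0,0,0,20,0,0,0,0,0,0,20,0,0,0,0,0,0,20]' | python3 nudge.py; python3 go.py 443.5 349.3 8.5 3.093
```

```text
clock: 5.4
eef_pos: [437.4, 356.9, 151.0]
tool_rot: [3.137, -0.001, 3.102]
force: [-0.1, -0.2, -0.7]
width: 27.0
gripper_force: 59.4
clock: 6.0
eef_pos: [441.1, 350.3, 48.0]
tool_rot: [3.14, 0.002, 3.093]
force: [0.2, 0.2, -0.3]
width: 26.9
gripper_force: 59.4
rpy [3.140e+00 2.000e-03 3.093e+00] p [441.1 350.3  48. ] t 6.0
rot [0.002 0.002 0.   ] shift [-2.5 -0.8 39.5]
```

Converted, 20 mm is 0.4, 14 mm is 0.28.

```bash
echo '[-0.05,-0.016,0.4,0,0,0,20,0,0,0.28,0,0,0,20,0,0,0.11,0,0,0,20,0,0,0,0,0,0,20,0,0,0,0,0,0,20]' | python3 nudge.py
echo '[0,0,0,0,0,0,50,0,0,0,0,0,0,50,0,0,0,0,0,0,50,0,0,-0.6,0,0,0,50,0,0,-0.8,0,0,0,50,0,0,-0.8,0,0,0,50,0,0,-0.4,0,0,0,55,0,0,0,0,0,0,55]' | python3 nudge.py
python3 - <<'E'
from m import *
im=cams.get_image("top"); h,s,v=masks(im)
for b in blobs(v>75,60,"top",92,[(337,188),(455,182),(458,273),(340,277)]): print(b)
E
python3 go.py 560 -61 160 2.918 560 -61 82 2.918
```

```text
clock: 6.5
eef_pos: [442.5, 349.1, 7.3]
tool_rot: [3.141, 0.0, 3.094]
force: [-0.1, 0.7, -0.7]
width: 26.9
gripper_force: 59.5
clock: 7.3
eef_pos: [444.1, 350.3, 140.1]
tool_rot: [3.137, 0.005, 3.094]
force: [-0.3, 0.3, 0.2]
width: 54.9
gripper_force: 0.0
(503.7, -152.4, 36.0, 24.0, 80.7, (np.float64(407.0), np.float64(259.0)))
(508.8, -220.2, 37.0, 27.8, -85.6, (np.float64(442.0), np.float64(254.0)))
(560.5, -61.4, 44.6, 33.2, -14.3, (np.float64(357.0), np.float64(232.0)))
(562.1, -213.2, 30.8, 29.7, -81.3, (np.float64(436.0), np.float64(227.0)))
(564.3, -157.5, 31.3, 25.3, -43.7, (np.float64(407.0), np.float64(228.0)))
(625.1, -58.0, 44.8, 32.9, -12.3, (np.float64(353.0), np.float64(200.0)))
(629.9, -149.6, 32.8, 27.9, 47.7, (np.float64(400.0), np.float64(195.0)))
(639.1, -208.1, 29.1, 26.6, -85.6, (np.float64(430.0), np.float64(189.0)))
rpy [3.139e+00 2.000e-03 3.094e+00] p [443.  349.5 138.2] t 7.35
rot [0.003 0.002 0.176] shift [-205.1 -374.3  -21.8]
rot [0. 0. 0.] shift [ 0. -0. 78.]
```

Converted, -37.4 mm is -0.748, -22 mm is -0.44, 0.09 rad is 0.0286.

```bash
echo '[0,0,-0.44,0,0,0.0286,50,0,0,0,0,0,0.0286,50,-0.41,-0.748,0,0,0,0,50,-0.41,-0.748,0,0,0,0,50,-0.41,-0.748,0,0,0,0,50,-0.41,-0.748,0,0,0,0,50,-0.41,-0.748,0,0,0,0,50,-0.41,-0.748,0,0,0,0,50,-0.41,-0.748,0,0,0,0,50,-0.41,-0.748,0,0,0,0,50,-0.41,-0.748,0,0,0,0,50,-0.41,-0.748,0,0,0,0,50]' | python3 nudge.py
echo '[0,0,0,0,0,0,50,0,0,0.6,0,0,0,50,0,0,0,0,0,0,50,0,0,0,0,0,0,50]' | python3 nudge.py; python3 go.py 560 -61 82.5 2.91
```

```text
clock: 8.55
eef_pos: [556.7, -63.3, 157.0]
tool_rot: [-3.141, -0.003, 2.914]
force: [1.6, 0.3, 0.1]
width: 49.8
gripper_force: 0.0
clock: 8.95
eef_pos: [556.3, -61.1, 127.6]
tool_rot: [-3.141, -0.004, 2.914]
force: [-0.1, 1.0, 0.7]
width: 50.1
gripper_force: 0.0
rpy [-3.141 -0.004  2.914] p [556.3 -61.1 127.6] t 8.95
rot [-0.    -0.004  0.004] shift [-3.6  0.9 45.1]
```

Converted, 20 mm is 0.4, 5 mm is 0.1.

```bash
echo '[-0.072,0.018,0.4,0,0,0,50,0,0,0.4,0,0,0,50,0,0,0.1,0,0,0,50,0,0,0,0,0,0,50,0,0,0,0,0,0,20,0,0,0,0,0,0,20,0,0,0,0,0,0,20,0,0,0,0,0,0,20,0,0,0,0,0,0,20]' | python3 nudge.py
echo '[0,0,-0.6,0,0,0,20,0,0,-0.8,0,0,0,20,0,0,0,0,0,0,20,0,0,0,0,0,0,20]' | python3 nudge.py; python3 go.py 498.4 346.6 150 3.093
```

```text
clock: 9.85
eef_pos: [562.2, -61.7, 85.2]
tool_rot: [3.141, 0.002, 2.914]
force: [-0.3, 0.6, 7.1]
width: 26.8
gripper_force: 59.8
clock: 10.25
eef_pos: [561.9, -61.7, 155.0]
tool_rot: [3.141, 0.003, 2.914]
force: [0.5, -1.1, -1.3]
width: 27.3
gripper_force: 38.9
rpy [3.141e+00 3.000e-03 2.914e+00] p [561.9 -61.7 155. ] t 10.25
rot [ 0.     0.003 -0.179] shift [ 83.3 404.8   5. ]
```

```bash
echo '[0,0,0,0,0,0,20,0,0,0,0,0,0,20,0,0,0,0,0,0,20,0,0,0,0,0,0,20,0,0,0,0,0,0,20]' | python3 nudge.py
python3 - <<'E'
from h import *
im=cams.get_image("scene"); cv2.imwrite("pics/s2.png",cv2.resize(im[80:280,150:400],None,fx=3,fy=3))
E
```

```text
clock: 10.75
eef_pos: [561.1, -61.7, 153.4]
tool_rot: [-3.141, -0.001, 2.914]
force: [0.1, 0.2, -0.6]
width: 26.9
gripper_force: 64.1
```

View pics/s2.png

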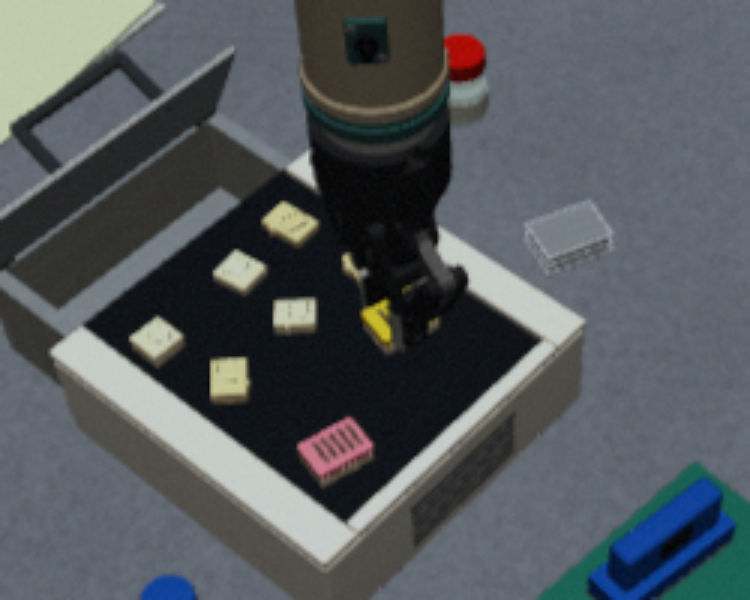

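The yellow block is still held, at crop (390,320), after a momentary slack. I'll carry it to the tray and feel for the floor.

Converted, 36.9 mm is 0.738, 7.5 mm is 0.15, -0.09 rad is -0.0286.

```bash
echo '[0,0,0,0,0,-0.0286,20,0.15,0.738,0,0,0,-0.0283,20,0.15,0.738,0,0,0,0,20,0.15,0.738,0,0,0,0,20,0.15,0.738,0,0,0,0,20,0.15,0.738,0,0,0,0,20,0.15,0.738,0,0,0,0,20,0.15,0.738,0,0,0,0,20,0.15,0.738,0,0,0,0,20,0.15,0.738,0,0,0,0,20,0.15,0.738,0,0,0,0,20,0.15,0.738,0,0,0,0,20]' | python3 nudge.py
echo '[0,0,0.6,0,0,0,20,0,0,0.6,0,0,0,20,0,0,0.6,0,0,0,20,0,0,0,0,0,0,20,0,0,0,0,0,0,20,0,0,0,0,0,0,20]' | python3 nudge.py; python3 go.py 498.4 346.6 14 3.093
```

```text
clock: 12.0
eef_pos: [501.6, 349.7, 153.8]
tool_rot: [3.142, 0.0, 3.093]
force: [0.7, -0.7, -0.2]
width: 26.6
gripper_force: 64.1
clock: 12.6
eef_pos: [503.2, 348.7, 65.4]
tool_rot: [3.14, 0.002, 3.092]
force: [0.2, 1.1, -0.5]
width: 26.7
gripper_force: 64.2
rpy [3.140e+00 2.000e-03 3.092e+00] p [503.2 348.7  65.4] t 12.6
rot [ 0.002  0.002 -0.001] shift [ 4.7 -2.3 51.4]
```

Converted, 20 mm is 0.4, 10 mm is 0.2.

```bash
echo '[0.094,-0.046,0.4,0,0,0,20,0,0,0.4,0,0,0,20,0,0,0.2,0,0,0,20,0,0,0,0,0,0,20,0,0,0,0,0,0,20]' | python3 nudge.py; echo '[0,0,0.04,0,0,0,20,0,0,0,0,0,0,20,0,0,0,0,0,0,20]' | python3 nudge.py; echo '[0,0,0.03,0,0,0,20,0,0,0,0,0,0,20,0,0,0,0,0,0,20]' | python3 nudge.py
```

```text
clock: 13.1
eef_pos: [498.0, 346.5, 14.9]
tool_rot: [3.14, 0.001, 3.093]
force: [0.2, -0.4, 0.2]
width: 26.3
gripper_force: 64.2
clock: 13.4
eef_pos: [497.5, 346.2, 12.3]
tool_rot: [3.141, 0.001, 3.093]
force: [-0.1, -0.4, -0.2]
width: 26.4
gripper_force: 64.2
clock: 13.7
eef_pos: [497.2, 346.0, 10.3]
tool_rot: [-3.142, -0.0, 3.093]
force: [-0.4, 0.1, -0.2]
width: 26.4
gripper_force: 64.2
```

Converted, -40 mm is -0.8, -30 mm is -0.6.

```bash
echo '[0,0,0.016,0,0,0,20,0,0,0,0,0,0,20,0,0,0,0,0,0,50,0,0,0,0,0,0,50,0,0,0,0,0,0,50,0,0,-0.6,0,0,0,50,0,0,-0.8,0,0,0,50,0,0,-0.8,0,0,0,50,0,0,-0.8,0,0,0,50,0,0,0,0,0,0,50]' | python3 nudge.py
python3 - <<'E'
from m import *
im=cams.get_image("top"); h,s,v=masks(im)
for b in blobs(v>75,60,"top",92,[(337,188),(455,182),(458,273),(340,277)]): print(b)
E
python3 go.py 624.5 -58.5 160 2.915
```

```text
clock: 14.7
eef_pos: [500.6, 348.1, 165.4]
tool_rot: [3.135, 0.009, 3.092]
force: [1.4, 0.5, -0.1]
width: 50.0
gripper_force: 0.0
(504.0, -152.7, 35.5, 25.0, 77.8, (np.float64(407.0), np.float64(259.0)))
(508.9, -220.1, 37.0, 27.6, -82.4, (np.float64(442.0), np.float64(254.0)))
(562.0, -213.4, 31.5, 29.4, -80.0, (np.float64(436.0), np.float64(227.0)))
(564.2, -157.4, 31.7, 25.1, -42.9, (np.float64(407.0), np.float64(228.0)))
(625.3, -58.0, 44.6, 32.6, -13.5, (np.float64(354.0), np.float64(200.0)))
(630.1, -149.5, 32.6, 28.0, 48.5, (np.float64(400.0), np.float64(195.0)))
(638.9, -208.3, 28.8, 26.6, -87.9, (np.float64(430.0), np.float64(189.0)))
rpy [3.137 0.005 3.093] p [499.  347.2 162.6] t 14.75
rot [0.005 0.005 0.178] shift [-213.5 -367.1    2.6]
```

Converted, -36.7 mm is -0.734, -21.4 mm is -0.428, 0.089 rad is 0.0283.

```bash
echo '[0,0,0,0,0,0.0283,50,0,0,0,0,0,0.0283,50,-0.428,-0.734,0,0,0,0,50,-0.428,-0.734,0,0,0,0,50,-0.428,-0.734,0,0,0,0,50,-0.428,-0.734,0,0,0,0,50,-0.428,-0.734,0,0,0,0,50,-0.428,-0.734,0,0,0,0,50,-0.428,-0.734,0,0,0,0,50,-0.428,-0.734,0,0,0,0,50,-0.428,-0.734,0,0,0,0,50,-0.428,-0.734,0,0,0,0,50]' | python3 nudge.py
echo '[0,0,0,0,0,0,50,0,0,0.6,0,0,0,50,0,0,0,0,0,0,50,0,0,0,0,0,0,50]' | python3 nudge.py; python3 go.py 624.5 -58.5 82.5 2.915
```

```text
clock: 15.95
eef_pos: [622.5, -61.3, 158.0]
tool_rot: [-3.141, -0.003, 2.915]
force: [-0.3, 0.7, -0.1]
width: 50.2
gripper_force: 0.0
clock: 16.35
eef_pos: [622.0, -58.9, 128.3]
tool_rot: [-3.141, -0.003, 2.916]
force: [0.5, -0.2, 0.2]
width: 49.9
gripper_force: 0.0
rpy [-3.141e+00 -3.000e-03  2.916e+00] p [622.  -58.9 128.3] t 16.35
rot [-0.    -0.003  0.001] shift [-2.4  1.  45.8]
```

Converted, 20 mm is 0.4, 5 mm is 0.1.

```bash
echo '[-0.048,0.02,0.4,0,0,0,50,0,0,0.4,0,0,0,50,0,0,0.1,0,0,0,50,0,0,0,0,0,0,50,0,0,0,0,0,0,20,0,0,0,0,0,0,20,0,0,0,0,0,0,20,0,0,0,0,0,0,20,0,0,0,0,0,0,20]' | python3 nudge.py
echo '[0,0,-0.6,0,0,0,20,0,0,-0.8,0,0,0,20,0,0,0,0,0,0,20,0,0,0,0,0,0,20]' | python3 nudge.py; python3 go.py 553.3 343.9 150 3.093
```

```text
clock: 17.25
eef_pos: [626.8, -59.3, 86.1]
tool_rot: [3.141, 0.003, 2.915]
force: [-0.7, -0.0, 6.6]
width: 26.4
gripper_force: 59.8
clock: 17.65
eef_pos: [626.5, -59.3, 155.8]
tool_rot: [3.141, 0.003, 2.915]
force: [0.4, -0.2, -2.4]
width: 26.6
gripper_force: 59.2
rpy [3.141e+00 3.000e-03 2.915e+00] p [626.5 -59.3 155.8] t 17.65
rot [ 0.     0.003 -0.178] shift [ 92.6 399.2   5.8]
```

Converted, 39.9 mm is 0.798, 9.3 mm is 0.186, -0.089 rad is -0.0283.

```bash
echo '[0,0,0,0,0,-0.0283,20,0,0,0,0,0,-0.0283,20,0.186,0.798,0,0,0,0,20,0.186,0.798,0,0,0,0,20,0.186,0.798,0,0,0,0,20,0.186,0.798,0,0,0,0,20,0.186,0.798,0,0,0,0,20,0.186,0.798,0,0,0,0,20,0.186,0.798,0,0,0,0,20,0.186,0.798,0,0,0,0,20,0.186,0.798,0,0,0,0,20,0.186,0.798,0,0,0,0,20]' | python3 nudge.py
echo '[0,0,0.6,0,0,0,20,0,0,0.6,0,0,0,20,0,0,0.6,0,0,0,20,0,0,0,0,0,0,20,0,0,0,0,0,0,20,0,0,0,0,0,0,20]' | python3 nudge.py; python3 go.py 553.3 343.9 13 3.093
```

```text
clock: 18.85
eef_pos: [550.9, 344.9, 153.0]
tool_rot: [-3.14, -0.002, 3.093]
force: [0.6, -0.1, 0.4]
width: 26.6
gripper_force: 59.2
clock: 19.45
eef_pos: [553.3, 344.1, 65.7]
tool_rot: [3.14, 0.002, 3.092]
force: [0.6, -0.1, 0.0]
width: 26.5
gripper_force: 59.2
rpy [3.140e+00 2.000e-03 3.092e+00] p [553.3 344.1  65.7] t 19.45
rot [ 0.001  0.002 -0.001] shift [-0.  -0.2 52.7]
```

Converted, 20 mm is 0.4, 13 mm is 0.26.

```bash
echo '[0,0,0.4,0,0,0,20,0,0,0.4,0,0,0,20,0,0,0.26,0,0,0,20,0,0,0.02,0,0,0,20,0,0,0.01,0,0,0,20,0,0,0,0,0,0,20,0,0,0,0,0,0,20]' | python3 nudge.py; echo '[0,0,0,0,0,0,50,0,0,0,0,0,0,50,0,0,0,0,0,0,50,0,0,-0.6,0,0,0,50,0,0,-0.8,0,0,0,50,0,0,-0.8,0,0,0,50,0,0,-0.8,0,0,0,50,-0.7,0.2,0,0,0,0,50,-0.7,0.2,0,0,0,0,50,-0.7,0.2,0,0,0,0,50,-0.7,0.2,0,0,0,0,50,0,0,0,0,0,0,50]' | python3 nudge.py
python3 - <<'E'
from m import *
im=cams.get_image("top"); h,s,v=masks(im)
print("scr",blobs((h>105)&(h<125)&(s>150)&(v>40),200,"top",25,[(235,225),(295,225),(295,315),(235,315)]))
print("grip",blobs((h>105)&(h<125)&(s>150)&(v>135),100,"top",61,[(235,225),(295,225),(295,315),(235,315)]))
a=cv2.resize(im[220:340,110:300],None,fx=4,fy=4,interpolation=cv2.INTER_CUBIC); cv2.imwrite("pics/t3.png",a)
E
```

```text
clock: 20.15
eef_pos: [552.8, 344.0, 10.8]
tool_rot: [3.141, 0.001, 3.093]
force: [0.2, 0.1, -0.1]
width: 26.9
gripper_force: 59.2
clock: 21.35
eef_pos: [698.1, 376.0, 158.5]
tool_rot: [-3.141, 0.003, 3.091]
force: [0.2, -0.7, -0.6]
width: 49.9
gripper_force: 0.0
scr [(506.8, 115.8, 99.1, 33.4, -7.2, (np.float64(269.0), np.float64(270.0)))]
grip [(502.0, 112.7, 93.9, 30.4, -8.6, (np.float64(270.0), np.float64(270.0)))]
```

View pics/t3.png

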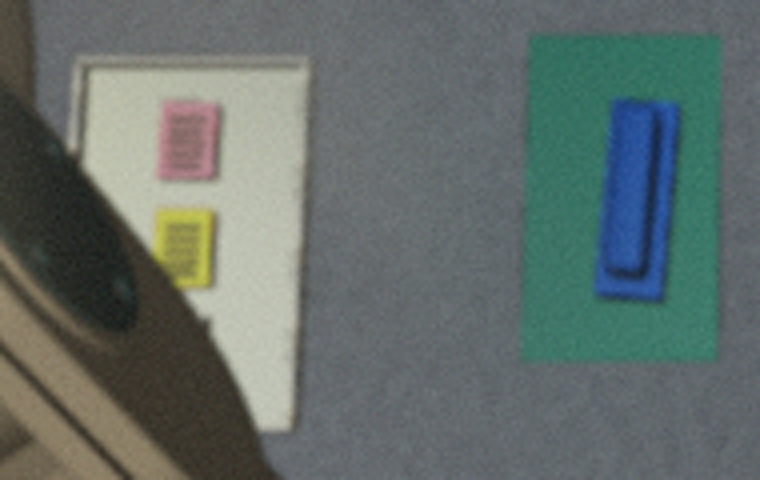

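Pink and yellow lie flat in the tray, at (190,140) and (185,247). White is hidden by the arm, and the scraper is at (637,200) on the mat.

```bash
python3 -c "
from h import *
f=lambda q:(q[0]/4+110-.38,q[1]/4+220-.38)
print([ray('top',f(q),61).round(1) for q in [(613,100),(657,103),(640,278),(602,275)]],np.mean([ray('top',f(q),61) for q in [(613,100),(657,103),(640,278),(602,275)]],0))
print(np.mean([ray('top',f(q),25) for q in [(613,100),(680,103),(663,300),(597,297)]],0))"
python3 go.py 508 115.5 160 3.016 508 115.5 33 3.016
```

```text
[array([550.9, 123.5,  61. ]), array([548.3, 101.9,  61. ]), array([462.3, 112.8,  61. ]), array([464.7, 131.2,  61. ])] [506.55058228 117.34004155  61.        ]
[506.99202986 115.61866568  25.        ]
rpy [-3.14  -0.     3.091] p [695.5 375.9 158.4] t 21.4
rot [-0.001 -0.     0.075] shift [ 153.4 -281.9   -1.6]
rot [0. 0. 0.] shift [  0.  -0. 127.]
```

Converted, -35.2 mm is -0.704, 19.2 mm is 0.384, 0.038 rad is 0.0121.

```bash
echo '[0.384,-0.704,0,0,0,0.0121,55,0.384,-0.704,0,0,0,0.0121,55,0.384,-0.704,0,0,0,0,55,0.384,-0.704,0,0,0,0,55,0.384,-0.704,0,0,0,0,55,0.384,-0.704,0,0,0,0,55,0.384,-0.704,0,0,0,0,55,0.384,-0.704,0,0,0,0,55,0,0,0.6,0,0,0,55,0,0,0.6,0,0,0,55,0,0,0,0,0,0,55,0,0,0,0,0,0,55]' | python3 nudge.py; python3 go.py 507 116.5 29 3.016
python3 - <<'E'
from m import *
im=cams.get_image("top"); h,s,v=masks(im)
roi=[(126,240),(182,240),(180,322),(126,322)]
print("pink",blobs(((h>160)|(h<5))&(s>60),60,"top",17,roi))
print("yel",blobs((h>22)&(h<38)&(s>120),60,"top",17,roi))
a=cv2.resize(im[220:340,110:300],None,fx=4,fy=4,interpolation=cv2.INTER_CUBIC); cv2.imwrite("pics/t4.png",a)
E
```

```text
clock: 22.6
eef_pos: [509.5, 114.3, 100.5]
tool_rot: [-3.141, -0.001, 3.017]
force: [0.1, -0.7, -0.1]
width: 55.1
gripper_force: 0.0
rpy [-3.141e+00 -1.000e-03  3.017e+00] p [509.5 114.3 100.5] t 22.6
rot [-0.    -0.001  0.001] shift [ 2.7  1.9 71.5]
pink [(550.1, 343.2, 35.4, 27.2, -4.3, (np.float64(157.0), np.float64(255.0)))]
yel [(495.0, 345.0, 34.5, 27.8, -2.8, (np.float64(155.0), np.float64(281.0)))]
```

View pics/t4.png

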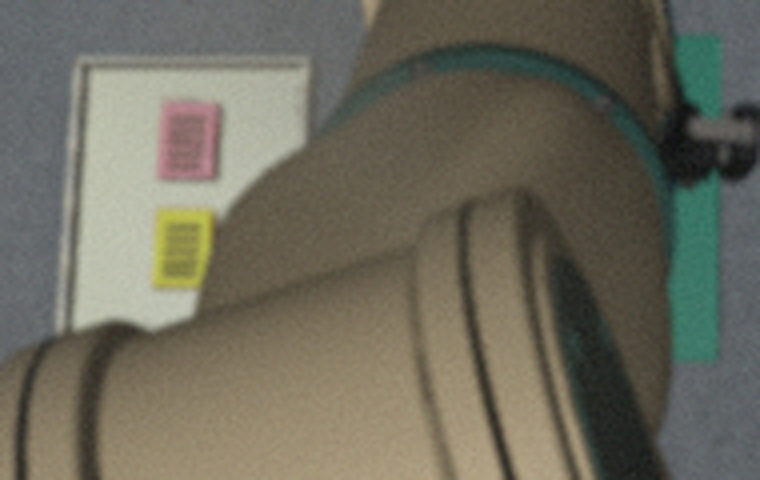

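Pink and yellow still lie flat, and the arm again hides white. I'll take the scraper now and check white once the arm is clear, before the foot goes down.

The manual's scale: shifts go in shares of 50 mm and turns go in shares of pi rad. Converting my numbers, 25 mm is 0.5, 21 mm is 0.42.

```bash
echo '[0.054,0.038,0.5,0,0,0,55,0,0,0.5,0,0,0,55,0,0,0.42,0,0,0,55,0,0,0,0,0,0,55,0,0,0,0,0,0,10,0,0,0,0,0,0,10,0,0,0,0,0,0,10,0,0,0,0,0,0,10,0,0,0,0,0,0,10,0,0,0,0,0,0,10]' | python3 nudge.py
```

```text
clock: 23.65
eef_pos: [509.2, 116.6, 30.7]
tool_rot: [3.14, 0.003, 3.017]
force: [-0.9, -0.4, 6.9]
width: 19.3
gripper_force: 59.8
```

```bash
cat > pl.py <<'E'
import numpy as np
x0,y0,t=np.load('plate.npy'); c,s=np.cos(t),np.sin(t)
def w(x,y): return x0+c*x-s*y, y0+s*x+c*y
E
echo '[0,0,-0.2,0,0,0,10,0,0,-0.6,0,0,0,10,0,0,-0.8,0,0,0,10,0,0,-0.8,0,0,0,10,0,0,0,0,0,-0.0248,10,0,0,0,0,0,-0.0248,10,0,0,0,0,0,0,10]' | python3 nudge.py; python3 -c "
from pl import *
print(w(-38,50),w(-38,-112),w(43,50),w(43,-112))"; python3 go.py $(python3 -c "
from pl import *
print(*w(-38,50))") 150 -3.1118
```

```text
clock: 24.35
eef_pos: [507.9, 116.3, 150.1]
tool_rot: [3.141, 0.001, -3.11]
force: [0.6, 0.5, -1.5]
width: 19.1
gripper_force: 59.1
(np.float64(525.2822058813987), np.float64(-92.50688017364797)) (np.float64(530.1049378840709), np.float64(-254.43507801463673)) (np.float64(606.246304801893), np.float64(-90.09551417231185)) (np.float64(611.0690368045651), np.float64(-252.0237120133006))
rpy [ 3.141e+00  1.000e-03 -3.110e+00] p [507.9 116.3 150.1] t 24.35
rot [0.    0.001 0.002] shift [-1.120e+01 -2.092e+02  1.000e-01]
```

Converted, -34.9 mm is -0.698, -1.9 mm is -0.038.

```bash
echo '[-0.038,-0.698,0,0,0,0,10,-0.038,-0.698,0,0,0,0,10,-0.038,-0.698,0,0,0,0,10,-0.038,-0.698,0,0,0,0,10,-0.038,-0.698,0,0,0,0,10,-0.038,-0.698,0,0,0,0,10,0,0,0,0,0,0,10,0,0,0,0,0,0,10]' | python3 nudge.py
python3 - <<'E'
from m import *
a=cams.get_image("top"); b=cams.get_image("scene")
h,s,v=masks(a)
print("open",[x for x in blobs(cv2.Canny(a[...],60,140)>0,100,"top",17,[(130,240),(182,240),(180,322),(130,322)])])
A=cv2.resize(a[220:340,110:210],None,fx=4,fy=4); B=cv2.resize(b[80:280,150:400],(600,480)); 
im=np.zeros((480,800,3),np.uint8); im[:,:400]=A; im[:,400:]=cv2.resize(b[90:330,170:370],(400,480)); cv2.imwrite("pics/t5.png",im)
E
python3 go.py 525.3 -92.5 108.7 -3.1118
```

```text
clock: 25.15
eef_pos: [525.4, -93.5, 148.9]
tool_rot: [3.141, -0.001, -3.114]
force: [-1.0, 0.2, -1.4]
width: 19.2
gripper_force: 59.3
open [(441.0, 345.2, 37.9, 29.2, -4.4, (np.float64(157.0), np.float64(309.0))), (494.0, 345.0, 40.6, 33.8, -2.8, (np.float64(156.0), np.float64(282.0)))]
rpy [ 3.141e+00 -1.000e-03 -3.110e+00] p [525.6 -91.2 148.9] t 25.25
rot [ 0.001 -0.001  0.002] shift [ 0.3 -1.3 40.2]
```

View pics/t5.png

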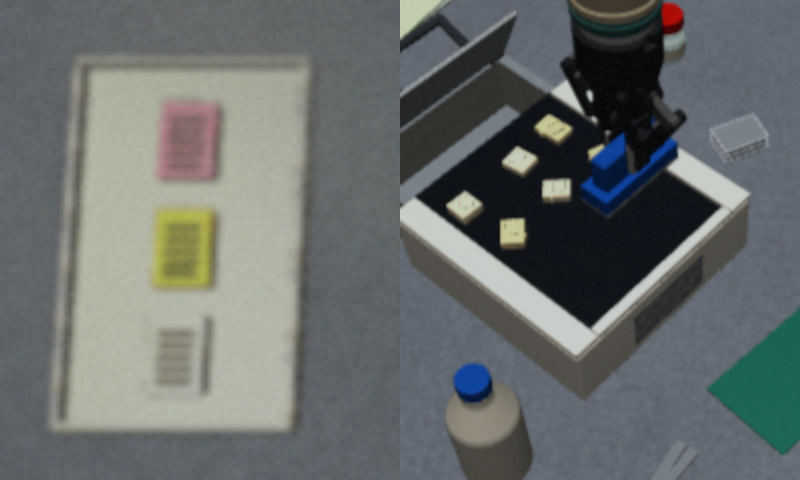

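All three blocks lie flat side by side in the tray: pink (188,140), yellow (184,248) and white (177,357). The scraper hangs upright over the plate behind the chips. Lowering.

Converted, 20 mm is 0.4, 15 mm is 0.3.

```bash
echo '[0,-0.026,0.4,0,0,0,10,0,0,0.3,0,0,0,10,0,0,0.06,0,0,0,10,0,0,0.02,0,0,0,10,0,0,0,0,0,0,10,0,0,0,0,0,0,10]' | python3 nudge.py; echo '[0,0,0.03,0,0,0,10,0,0,0,0,0,0,10,0,0,0,0,0,0,10,0,0,0,0,0,0,10]' | python3 nudge.py
```

```text
clock: 25.85
eef_pos: [526.5, -93.7, 110.7]
tool_rot: [-3.141, 0.001, -3.11]
force: [-0.7, -0.3, -1.7]
width: 19.0
gripper_force: 59.3
clock: 26.25
eef_pos: [526.0, -94.0, 108.6]
tool_rot: [3.142, 0.0, -3.111]
force: [-0.3, -0.8, -2.7]
width: 18.9
gripper_force: 59.3
```

Converted, 1.5 mm is 0.03.

```bash
echo '[0,0,0.03,0,0,0,10,0,0,0,0,0,0,10,0,0,0,0,0,0,10,0,0,0,0,0,0,10]' | python3 nudge.py;  echo '[0,0,0.03,0,0,0,10,0,0,0,0,0,0,10,0,0,0,0,0,0,10,0,0,0,0,0,0,10]' | python3 nudge.py
```

```text
clock: 26.65
eef_pos: [526.1, -94.1, 107.7]
tool_rot: [-3.142, 0.001, -3.111]
force: [-1.4, 0.5, 4.5]
width: 19.4
gripper_force: 60.1
clock: 27.05
eef_pos: [526.1, -94.1, 107.7]
tool_rot: [-3.142, 0.001, -3.111]
force: [-4.1, 0.8, 18.8]
width: 19.3
gripper_force: 62.0
```

Converted, -12 mm is -0.24, -1 mm is -0.02.

```bash
echo '[0,0,-0.02,0,0,0,10,0,-0.24,0,0,0,0,10,0,-0.24,0,0,0,0,10,0,-0.24,0,0,0,0,10,0,-0.24,0,0,0,0,10,0,-0.24,0,0,0,0,10,0,-0.24,0,0,0,0,10]' | python3 nudge.py; echo '[0,-0.24,0,0,0,0,10,0,-0.24,0,0,0,0,10,0,-0.24,0,0,0,0,10,0,-0.24,0,0,0,0,10]' | python3 nudge.py;  echo '[0,-0.24,0,0,0,0,10,0,-0.24,0,0,0,0,10,0,-0.24,0,0,0,0,10,0,0,0,0,0,0,10,0,0,0,0,0,0,10]' | python3 nudge.py; python3 go.py 530.1 -254.4 107.5 -3.1118
```

```text
clock: 27.75
eef_pos: [529.8, -164.1, 107.7]
tool_rot: [3.139, 0.003, -3.109]
force: [-0.2, 5.4, 8.4]
width: 19.3
gripper_force: 60.8
clock: 28.15
eef_pos: [531.3, -212.0, 107.7]
tool_rot: [3.139, 0.003, -3.109]
force: [0.3, 5.2, 8.7]
width: 19.5
gripper_force: 60.9
clock: 28.65
eef_pos: [532.2, -251.3, 107.7]
tool_rot: [-3.14, 0.003, -3.111]
force: [0.8, -1.3, 6.3]
width: 19.3
gripper_force: 60.5
rpy [-3.140e+00  3.000e-03 -3.111e+00] p [ 532.2 -251.3  107.7] t 28.65
rot [-0.002  0.003  0.001] shift [ 2.2 -3.   0.2]
```

Converted, 34 mm is 0.68, 30 mm is 0.6.

```bash
echo '[0,-0.1,0,0,0,0,10,0,0,0,0,0,0,10,0,0.06,-0.4,0,0,0,10,0,0,-0.5,0,0,0,10,-0.2,0.6,0,0,0,0,10,-0.44,0.68,0,0,0,0,10,-0.44,0.68,0,0,0,0,10,-0.44,0.68,0,0,0,0,10,0,0.6,0,0,0,0,10,0,0,0,0,0,0,10,0,0,0,0,0,0,10]' | python3 nudge.py; python3 go.py 606.2 -90 109 -3.1118
python3 - <<'E'
from m import *
im=cams.get_image("scene"); cv2.imwrite("pics/s6.png",cv2.resize(im[90:250,140:360],None,fx=3,fy=3))
E
```

```text
clock: 29.75
eef_pos: [601.5, -86.9, 151.0]
tool_rot: [-3.141, -0.001, -3.108]
force: [-0.4, -0.8, -1.6]
width: 19.0
gripper_force: 59.5
rpy [-3.141e+00 -1.000e-03 -3.108e+00] p [601.5 -86.9 151. ] t 29.75
rot [-0.    -0.001  0.003] shift [-4.6 -3.2 42. ]
```

View pics/s6.png

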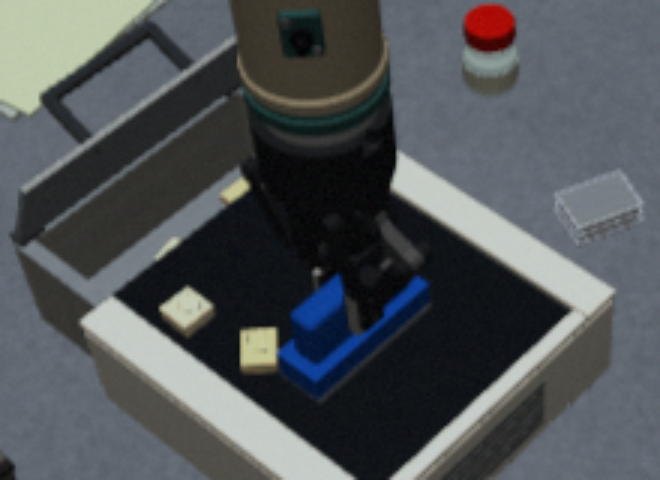

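Lane A is clear, with chips visible in the trough at (168,248) and (235,190). Chips remain at (185,310) and (260,350). Now lane B.

Converted, 20 mm is 0.4, 18 mm is 0.36.

```bash
echo '[-0.092,0,0.4,0,0,0,10,0,0,0.36,0,0,0,10,0,0,0.06,0,0,0,10,0,0,0.044,0,0,0,10,0,0,0.016,0,0,0,10,0,0,0,0,0,0,10,0,0,0,0,0,0,10]' | python3 nudge.py
```

```text
clock: 30.5
eef_pos: [606.9, -87.6, 108.3]
tool_rot: [-3.141, 0.001, -3.111]
force: [0.3, -0.4, -2.6]
width: 18.8
gripper_force: 59.3
```

Converted, 1.8 mm is 0.036.

```bash
echo '[0,0,0.036,0,0,0,10,0,0,0,0,0,0,10,0,0,0,0,0,0,10]' | python3 nudge.py; echo '[0,-0.24,0,0,0,0,10,0,-0.24,0,0,0,0,10,0,-0.24,0,0,0,0,10,0,-0.24,0,0,0,0,10,0,-0.24,0,0,0,0,10,0,-0.24,0,0,0,0,10,0,-0.24,0,0,0,0,10]' | python3 nudge.py; echo '[0,-0.24,0,0,0,0,10,0,-0.24,0,0,0,0,10,0,-0.24,0,0,0,0,10,0,-0.24,0,0,0,0,10,0,-0.24,0,0,0,0,10,0,-0.24,0,0,0,0,10,0,-0.24,0,0,0,0,10,0,0,0,0,0,0,10,0,0,0,0,0,0,10]' | python3 nudge.py;python3 go.py 611.1 -255 107.5 -3.1118
```

```text
clock: 30.8
eef_pos: [607.0, -87.6, 107.7]
tool_rot: [-3.141, 0.002, -3.111]
force: [-3.8, 0.7, 8.4]
width: 19.2
gripper_force: 60.8
clock: 31.5
eef_pos: [611.0, -169.3, 107.7]
tool_rot: [3.139, 0.004, -3.109]
force: [-0.6, 4.1, 5.8]
width: 18.9
gripper_force: 60.7
clock: 32.4
eef_pos: [613.3, -256.9, 107.8]
tool_rot: [-3.139, 0.004, -3.111]
force: [-0.8, -1.3, 4.5]
width: 19.2
gripper_force: 60.4
rpy [-3.139  0.004 -3.111] p [ 613.3 -256.9  107.8] t 32.4
rot [-0.003  0.004  0.001] shift [2.1 2.  0.3]
```

Lift, move back towards the mat and look at the plate.

Converted, 36 mm is 0.72, -30 mm is -0.6.

```bash
echo '[0,0.04,-0.4,0,0,0,10,0,0,-0.6,0,0,0,10,0.19,0.72,0,0,0,0,10,0.19,0.72,0,0,0,0,10,0.19,0.72,0,0,0,0,10,0.19,0.72,0,0,0,0,10,0.19,0.72,0,0,0,0,10,0.19,0.72,0,0,0,0,10,0.19,0.72,0,0,0,0,10,0.19,0.72,0,0,0,0,10,0.19,0.72,0,0,0,0,10,0,0,0,0,0,0,10]' | python3 nudge.py
python3 - <<'E'
from m import *
a=cams.get_image("top"); b=cams.get_image("scene"); h,s,v=masks(a)
for x in blobs(v>75,40,"top",92,[(337,188),(455,182),(458,273),(340,277)]): print(x)
im=np.zeros((480,800,3),np.uint8); im[:,:400]=cv2.resize(a[155:311,320:450+0],(400,480)); im[:,:400]=cv2.resize(a[150:310,390:523],(400,480)); im[:,400:]=cv2.resize(b[90:282,140:300],(400,480)); cv2.imwrite("pics/t7.png",im)
E
python3 go.py 515 125.5 160 -3.1118
```

```text
clock: 33.6
eef_pos: [514.3, 74.8, 156.0]
tool_rot: [3.138, -0.001, -3.101]
force: [0.1, 0.6, -2.1]
width: 19.0
gripper_force: 59.5
rpy [ 3.141e+00  1.000e-03 -3.108e+00] p [516.1  69.  156.1] t 33.7
rot [0.    0.001 0.004] shift [-0.6 56.5 -3.9]
```

View pics/t7.png

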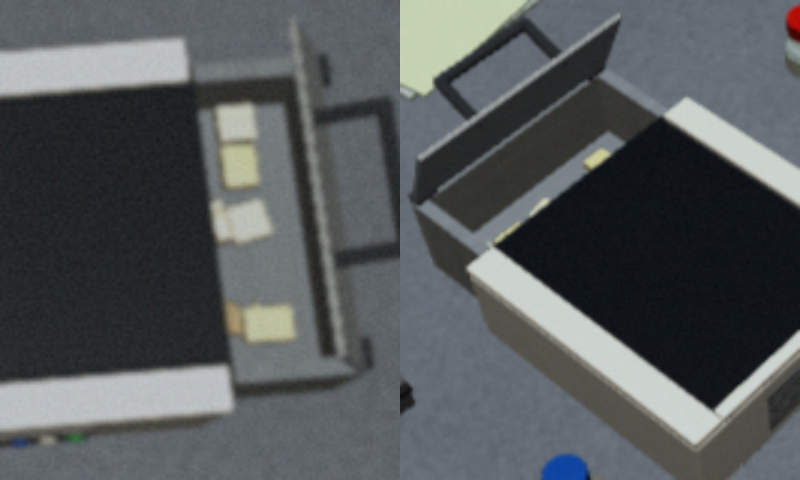

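The plate is empty and all six chips lie in the trough: left panel (235,122), (240,165), (220,220), (250,220), (233,318) and (270,323). Next I'll stand the scraper on its mat.

Converted, 35 mm is 0.7, 30 mm is 0.6.

```bash
echo '[0,0.56,0,0,0,0,10,0,0.57,0,0,0,0,10,0,0,0.7,0,0,0,10,0,0,0.7,0,0,0,10,0,0,0.6,0,0,0,10,0,0,0.34,0,0,0,10,0,0,0.1,0,0,0,10,0,0,0,0,0,0,10,0,0,0,0,0,0,10]' | python3 nudge.py; echo '[0,0,0.03,0,0,0,10,0,0,0.02,0,0,0,10,0,0,0,0,0,0,10,0,0,0,0,0,0,10]' | python3 nudge.py
```

```text
clock: 34.6
eef_pos: [515.4, 123.8, 34.6]
tool_rot: [3.141, 0.002, -3.111]
force: [0.4, 0.2, -1.8]
width: 19.1
gripper_force: 59.4
clock: 35.0
eef_pos: [514.4, 124.4, 31.5]
tool_rot: [3.141, 0.0, -3.11]
force: [-1.0, 0.5, -2.2]
width: 19.1
gripper_force: 59.4
```

Converted, -45 mm is -0.9, -40 mm is -0.8.

```bash
echo '[0,0,0.02,0,0,0,10,0,0,0,0,0,0,10,0,0,0,0,0,0,40,0,0,0,0,0,0,55,0,0,0,0,0,0,55,0,0,0,0,0,0,55,0,0,-0.4,0,0,0,55,0,0,-0.8,0,0,0,55,0,0,-0.9,0,0,0,30,0,0,-0.9,0,0,0,0,0,0,-0.9,0,0,0,0,0,0,0,0,0,0,0]' | python3 nudge.py; python3 -c "
from cell import ctrl, cams, ticket
print([round(x,2) for x in ctrl.read_state()['qpos']])
from pl import *
print(w(0,-250),w(0,-262),w(0,-135))"; python3 go.py 570 -405 225 1.60 570 -405 225 -1.54
```

```text
clock: 36.2
eef_pos: [518.1, 125.2, 231.1]
tool_rot: [3.139, 0.012, -3.111]
force: [1.1, 0.6, -0.2]
width: 0.3
gripper_force: 0.0
[np.float64(-0.33), np.float64(0.46), np.float64(0.06), np.float64(1.86), np.float64(-0.04), np.float64(0.82), np.float64(1.35)]
(np.float64(572.1963485897891), np.float64(-391.24265508843246)) (np.float64(572.5535879973944), np.float64(-403.23733640998717)) (np.float64(568.7728042669044), np.float64(-276.29362575686633))
rpy [ 3.139  0.012 -3.111] p [518.1 125.2 231.1] t 36.2
rot [0.012 0.007 1.573] shift [-531.5   36.4    6.1]
rot [ 0.   -0.    3.14] shift [0. 0. 0.]
```

Converted, 0.143 rad is 0.0455.

```bash
echo '[0,0,0,0,0,0.0455,0,0,0,0,0,0,0.0455,0,0,0,0,0,0,0.0455,0,0,0,0,0,0,0.0455,0,0,0,0,0,0,0.0455,0,0,0,0,0,0,0.0455,0,0,0,0,0,0,0.0455,0,0,0,0,0,0,0.0455,0,0,0,0,0,0,0.0455,0,0,0,0,0,0,0.0455,0,0,0,0,0,0,0.0455,0,0,0,0,0,0,0,0]' | python3 nudge.py
echo '[-0.8,0.056,0,0,0,0,0,-0.8,0.056,0,0,0,0,0,-0.8,0.056,0,0,0,0,0,-0.8,0.056,0,0,0,0,0,-0.8,0.056,0,0,0,0,0,-0.8,0.056,0,0,0,0,0,-0.8,0.056,0,0,0,0,0,-0.8,0.056,0,0,0,0,0,-0.8,0.056,0,0,0,0,0,-0.8,0.056,0,0,0,0,0,0,0,0,0,0,0,0]' | python3 nudge.py
python3 go.py 572 -405 225 1.60 572 -405 130 1.60
python3 - <<'E'
from m import *
a=cams.get_image("top"); h,s,v=masks(a)
print("mat",blobs((h>70)&(h<95)&(s>100),500,"top",3))
print("scr",blobs((h>105)&(h<125)&(s>150)&(v>40),200,"top",25,[(235,225),(295,225),(295,315),(235,315)]))
E
```

```text
clock: 37.4
eef_pos: [513.8, 124.3, 224.4]
tool_rot: [-3.14, 0.001, 1.599]
force: [-0.7, 0.1, 0.3]
width: 0.0
gripper_force: 0.0
clock: 38.5
eef_pos: [552.1, -282.6, 225.1]
tool_rot: [-3.141, 0.006, 1.595]
force: [0.1, 0.1, 0.6]
width: -0.1
gripper_force: 0.0
rpy [-3.141  0.006  1.595] p [ 552.1 -282.6  225.1] t 38.5
rot [-0.001  0.006 -0.005] shift [-1.229e+02  1.640e+01  1.000e-01]
rot [0. 0. 0.] shift [ 0. -0. 95.]
mat [(513.1, 125.4, 166.9, 97.1, -2.2, (np.float64(267.0), np.float64(271.0)))]
scr [(495.9, 154.4, 98.7, 33.2, 1.7, (np.float64(250.0), np.float64(276.0)))]
```

The scraper has been knocked about 33 mm off the mat centre, so I'll re-centre it after the lid. Closing the lid now.

```bash
echo '[-0.82,0.11,0,0,0,0,0,-0.82,0.11,0,0,0,0,0,-0.82,0.11,0,0,0,0,0,0,0,0,0,0,0,0,0,0,0.7,0,0,0,0,0,0,0.7,0,0,0,0,0,0,0.54,0,0,0,0,0,0,0,0,0,0,0,0,0,0,0,0,0,0]' | python3 nudge.py; echo '[0.2,0,0,0,0,0,0,0.2,0,0,0,0,0,0,0.1,0,0,0,0,0,0,0.1,0,0,0,0,0,0,0,0,0,0,0,0,0]' | python3 nudge.py; echo '[0.1,0,0,0,0,0,0,0.1,0,0,0,0,0,0,0.1,0,0,0,0,0,0]' | python3 nudge.py
```

```text
clock: 39.45
eef_pos: [574.4, -395.7, 128.3]
tool_rot: [-3.141, -0.001, 1.602]
force: [0.6, 0.6, -0.2]
width: -0.1
gripper_force: 0.0
clock: 39.95
eef_pos: [574.0, -367.7, 129.7]
tool_rot: [3.139, 0.002, 1.6]
force: [0.5, -3.4, 3.4]
width: -0.1
gripper_force: 0.0
clock: 40.25
eef_pos: [572.2, -352.0, 128.0]
tool_rot: [-3.141, -0.0, 1.599]
force: [0.1, -3.2, 1.9]
width: 0.0
gripper_force: 0.0
```

Converted, 5 mm is 0.1, 1.5 mm is 0.03.

```bash
echo '[0.1,0,0.03,0,0,0,0,0.1,0,0.03,0,0,0,0,0.1,0,0.03,0,0,0,0,0.1,0,0.03,0,0,0,0,0.1,0,0.03,0,0,0,0,0.1,0,0.03,0,0,0,0,0,0,0,0,0,0,0]' | python3 nudge.py; echo '[0.1,0,0.02,0,0,0,0,0.1,0,0.02,0,0,0,0,0.1,0,0.02,0,0,0,0,0,0,0,0,0,0,0]' | python3 nudge.py
```

```text
clock: 40.95
eef_pos: [571.5, -320.4, 118.5]
tool_rot: [-3.14, -0.002, 1.601]
force: [0.0, -1.2, 1.2]
width: 0.2
gripper_force: 0.0
clock: 41.35
eef_pos: [570.8, -308.0, 115.5]
tool_rot: [-3.141, 0.002, 1.599]
force: [0.9, -4.8, -4.4]
width: -0.1
gripper_force: 2.5
```

Converted, 4 mm is 0.08.

```bash
echo '[0.08,0,0,0,0,0,0,0.08,0,0,0,0,0,0,0,0,0,0,0,0,0]' | python3 nudge.py; echo '[0.06,0,0,0,0,0,0,0.06,0,0,0,0,0,0,0,0,0,0,0,0,0]' | python3 nudge.py
```

```text
clock: 41.65
eef_pos: [570.2, -302.4, 115.6]
tool_rot: [-3.141, 0.005, 1.598]
force: [0.1, -9.3, -6.1]
width: 0.2
gripper_force: 4.5
clock: 41.95
eef_pos: [569.9, -299.1, 115.6]
tool_rot: [3.142, 0.009, 1.597]
force: [0.8, -13.5, -9.7]
width: -0.1
gripper_force: 6.8
```

Converted, -30 mm is -0.6, 20 mm is 0.4.

```bash
echo '[-0.28,0,0,0,0,0,0,-0.2,0,0,0,0,0,0,0,0,-0.6,0,0,0,0,0,0,-0.6,0,0,0,0,0,0,0,0,0,0,0,0.4,0,0,0,0,0,0,0.36,0,0,0,0,0,0,0,0,0,0,0,0,0,0,0,0,0,0,0,0]' | python3 nudge.py; python3 go.py 569 -279 145 1.60
python3 - <<'E'
from m import *
b=cams.get_image("scene"); cv2.imwrite("pics/s8.png",cv2.resize(b[60:220,120:320],None,fx=3,fy=3))
E
```

```text
clock: 42.85
eef_pos: [570.6, -278.3, 175.8]
tool_rot: [-3.141, -0.001, 1.601]
force: [0.4, 0.4, -0.8]
width: 0.1
gripper_force: 0.0
rpy [-3.141e+00 -1.000e-03  1.601e+00] p [ 570.6 -278.3  175.8] t 42.85
rot [-0.001 -0.001  0.001] shift [-0.6 -1.7 30.8]
```

View pics/s8.png

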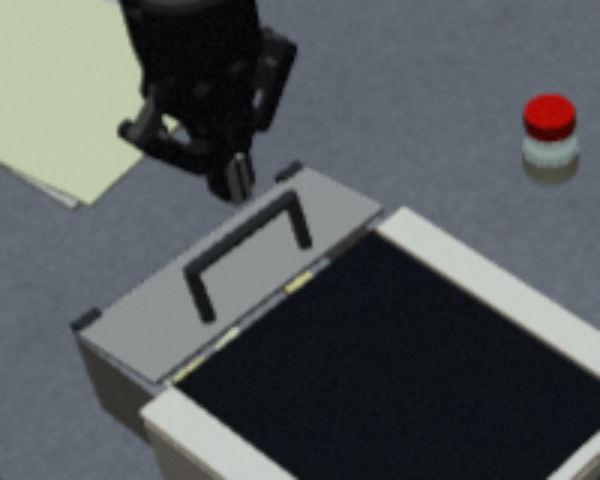

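The lid is nearly shut: the bar runs from (190,268) to (290,195) and a thin gap remains at its free edge. I'll press down on the bar.

Converted, 15 mm is 0.3, 12 mm is 0.24.

```bash
echo '[-0.02,0,0.3,0,0,0,0,0,0,0.24,0,0,0,0,0,0,0.1,0,0,0,0,0,0,0.08,0,0,0,0,0,0,0.08,0,0,0,0,0,0,0,0,0,0,0]' | python3 nudge.py; echo '[0,0,0.04,0,0,0,0,0,0,0.04,0,0,0,0,0,0,0,0,0,0,0,0,0,0,0,0,0,0]' | python3 nudge.py
```

```text
clock: 43.5
eef_pos: [570.4, -278.7, 135.4]
tool_rot: [-3.141, -0.003, 1.6]
force: [-0.0, -0.3, -0.3]
width: 0.1
gripper_force: 0.2
clock: 43.9
eef_pos: [570.7, -279.0, 132.8]
tool_rot: [3.141, -0.002, 1.6]
force: [-1.2, 4.1, 9.0]
width: 0.0
gripper_force: 4.6
```

Converted, 1.5 mm is 0.03.

```bash
echo '[0,0,0.03,0,0,0,0,0,0,0,0,0,0,0,0,0,0,0,0,0,0,0,0,0,0,0,0,0]' | python3 nudge.py; echo '[0,0,0.02,0,0,0,0,0,0,0,0,0,0,0,0,0,0,0,0,0,0]' | python3 nudge.py
```

```text
clock: 44.3
eef_pos: [570.8, -279.0, 132.6]
tool_rot: [3.141, -0.003, 1.6]
force: [-4.0, 5.4, 16.6]
width: 0.1
gripper_force: 8.5
clock: 44.6
eef_pos: [570.9, -279.0, 132.5]
tool_rot: [3.14, -0.003, 1.6]
force: [-5.5, 7.0, 22.2]
width: -0.1
gripper_force: 11.3
```

Converted, -40 mm is -0.8, -30 mm is -0.6, -0.143 rad is -0.0455.

```bash
echo '[0,0,-0.6,0,0,0,0,0,0,-0.8,0,0,0,0,0,0,0,0,0,-0.0455,40,0,0,0,0,0,-0.0455,40,0,0,0,0,0,-0.0455,50,0,0,0,0,0,-0.0455,50,0,0,0,0,0,-0.0455,50,0,0,0,0,0,-0.0455,50,0,0,0,0,0,-0.0455,50,0,0,0,0,0,-0.0455,50,0,0,0,0,0,-0.0455,50]' | python3 nudge.py; echo '[0,0,0,0,0,-0.0455,50,0,0,0,0,0,-0.035,50,0,0,0,0,0,0,50]' | python3 nudge.py
python3 - <<'E'
from m import *
for n,roi in (("top",[(215,225),(295,225),(295,325),(215,325)]),):
    a=cams.get_image(n); h,s,v=masks(a)
    print("scr",blobs((h>105)&(h<125)&(s>150)&(v>40),200,n,25,roi))
a=cams.get_image("top"); b=cams.get_image("scene")
im=np.zeros((480,800,3),np.uint8); im[:,:400]=cv2.resize(a[210:330,205:305],(400,480)); im[:,400:]=cv2.resize(b[220:340,320:420],(400,480)); cv2.imwrite("pics/t9.png",im)
E
python3 go.py 495 155 180 3.17
```

```text
clock: 45.7
eef_pos: [570.2, -281.0, 199.1]
tool_rot: [-3.141, -0.0, 2.892]
force: [0.5, -0.6, 0.2]
width: 50.3
gripper_force: 0.0
clock: 46.0
eef_pos: [570.1, -281.0, 199.1]
tool_rot: [3.141, -0.0, 3.139]
force: [-0.0, 0.4, -1.5]
width: 50.2
gripper_force: 0.0
scr [(496.0, 154.3, 98.5, 33.2, 1.5, (np.float64(250.0), np.float64(276.0)))]
rpy [-3.141 -0.     3.137] p [ 570.3 -280.7  199.3] t 46.15
rot [-0.    -0.    -0.033] shift [ 62.9 437.6  19.3]
```

View pics/t9.png

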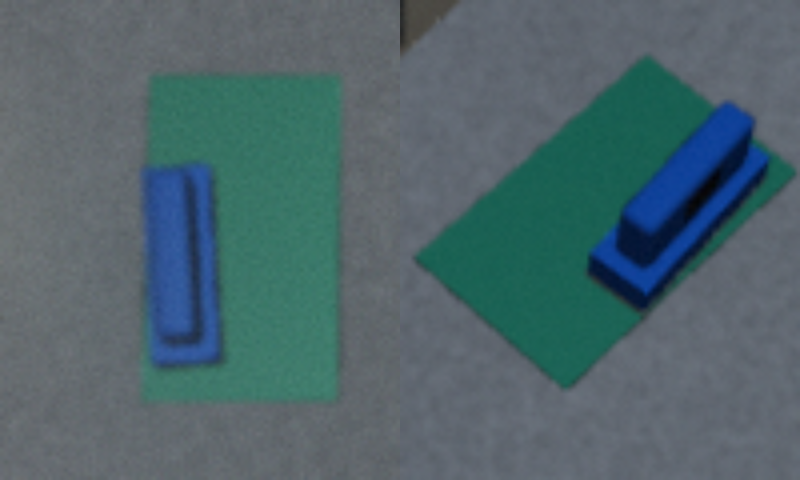

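The scraper stands upright but sits at the mat's left edge, at (182,265). I'll re-grasp and centre it.

Converted, 39.8 mm is 0.796, 5.6 mm is 0.112, -0.033 rad is -0.0105.

```bash
echo '[0,0,0,0,0,-0.0105,50,0.112,0.796,0,0,0,0,50,0.112,0.796,0,0,0,0,50,0.112,0.796,0,0,0,0,50,0.112,0.796,0,0,0,0,50,0.112,0.796,0,0,0,0,50,0.112,0.796,0,0,0,0,50,0.112,0.796,0,0,0,0,50,0.112,0.796,0,0,0,0,50,0.112,0.796,0,0,0,0,50,0.112,0.796,0,0,0,0,50,0.112,0.796,0,0,0,0,50]' | python3 nudge.py; echo '[0,0,0.8,0,0,0,50,0,0,0.8,0,0,0,50,0,0,0.2,0,0,0,50,0,0,0,0,0,0,50,0,0,0,0,0,0,50,0,0,0,0,0,0,50]' | python3 nudge.py; python3 go.py 496.5 154.8 31 3.168
```

```text
clock: 47.35
eef_pos: [495.0, 157.1, 199.9]
tool_rot: [3.142, 0.001, -3.11]
force: [-0.2, 0.6, 0.4]
width: 50.0
gripper_force: 0.0
clock: 47.95
eef_pos: [496.7, 155.6, 111.4]
tool_rot: [3.141, 0.003, -3.111]
force: [-0.5, -0.6, -0.0]
width: 50.2
gripper_force: 0.0
rpy [ 3.141e+00  3.000e-03 -3.111e+00] p [496.7 155.6 111.4] t 47.95
rot [0.001 0.003 0.004] shift [ 0.2 -0.8 80.4]
```

Converted, 30 mm is 0.6, 20 mm is 0.4.

```bash
echo '[0,-0.016,0.6,0,0,0,50,0,0,0.6,0,0,0,50,0,0,0.4,0,0,0,50,0,0,0,0,0,0,50,0,0,0,0,0,0,10,0,0,0,0,0,0,10,0,0,0,0,0,0,10,0,0,0,0,0,0,10,0,0,0,0,0,0,10]' | python3 nudge.py; echo '[0,0,-0.4,0,0,0,10,-0.16,-0.3,0,0,0,0,10,-0.17,-0.29,0,0,0,0,10,0,0,0,0,0,0,10,0,0,0.24,0,0,0,10,0,0,0.1,0,0,0,10,0,0,0,0,0,0,10,0,0,0,0,0,0,10]' | python3 nudge.py
```

```text
clock: 48.85
eef_pos: [496.7, 155.0, 31.4]
tool_rot: [3.141, 0.003, -3.11]
force: [-0.9, 0.0, 8.1]
width: 19.4
gripper_force: 59.5
clock: 49.65
eef_pos: [511.9, 126.3, 32.1]
tool_rot: [3.142, -0.002, -3.109]
force: [0.2, 0.4, -1.8]
width: 19.4
gripper_force: 59.5
```

Converted, -45 mm is -0.9, -40 mm is -0.8.

```bash
echo '[0,0,0.02,0,0,0,10,0,0,0,0,0,0,10,0,0,0,0,0,0,40,0,0,0,0,0,0,55,0,0,0,0,0,0,55,0,0,0,0,0,0,55,0,0,-0.4,0,0,0,55,0,0,-0.8,0,0,0,55,0,0,-0.9,0,0,0,55,0,0,-0.9,0,0,0,55,-0.8,0,0,0,0,0,55,-0.8,0,0,0,0,0,55]' | python3 nudge.py;  echo '[-0.8,-0.4,0,0,0,0,55,-0.4,-0.8,0,0,0,0,55,0,-0.8,0,0,0,0,55,0,-0.8,0,0,0,0,55,0,-0.8,0,0,0,0,55,0,-0.8,0,0,0,0,55,0,0,0,0,0,0,55,0,0,0,0,0,0,55,0,0,0,0,0,0,55]' | python3 nudge.py
python3 - <<'E'
from m import *
a=cams.get_image("top"); b=cams.get_image("scene"); h,s,v=masks(a)
print("mat",blobs((h>70)&(h<95)&(s>100),500,"top",3)); print("scr",blobs((h>105)&(h<125)&(s>150)&(v>40),200,"top",25,[(215,225),(295,225),(295,325),(215,325)]))
cv2.imwrite("pics/s10.png",b)
im=np.zeros((480,800,3),np.uint8); im[:,:400]=cv2.resize(a[220:340,110:210],(400,480)); im[:,400:]=cv2.resize(b[80:200,130:230],(400,480)); cv2.imwrite("pics/t10.png",im)
E
```

```text
clock: 50.85
eef_pos: [594.2, 128.7, 184.7]
tool_rot: [3.14, 0.004, -3.11]
force: [0.5, 0.3, -0.0]
width: 55.1
gripper_force: 0.0
clock: 51.75
eef_pos: [659.5, -88.0, 181.6]
tool_rot: [3.14, -0.0, -3.109]
force: [-0.6, -0.4, 0.0]
width: 55.2
gripper_force: 0.0
mat [(513.1, 125.5, 166.7, 97.7, -2.3, (np.float64(265.0), np.float64(269.0)))]
scr [(511.8, 125.1, 99.3, 33.6, 1.6, (np.float64(264.0), np.float64(267.0)))]
```

View pics/s10.png

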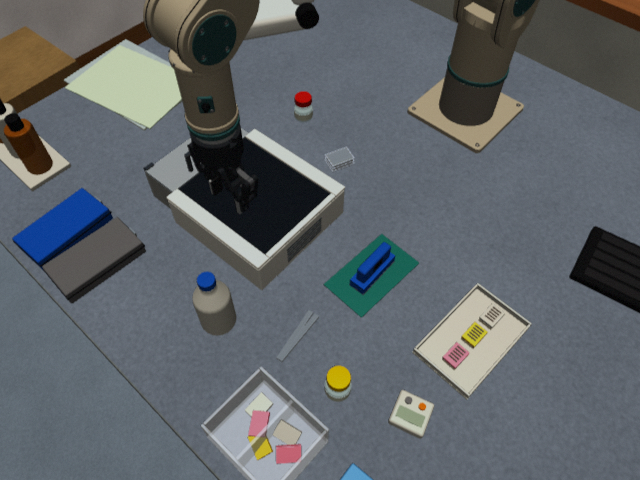

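View pics/t10.png

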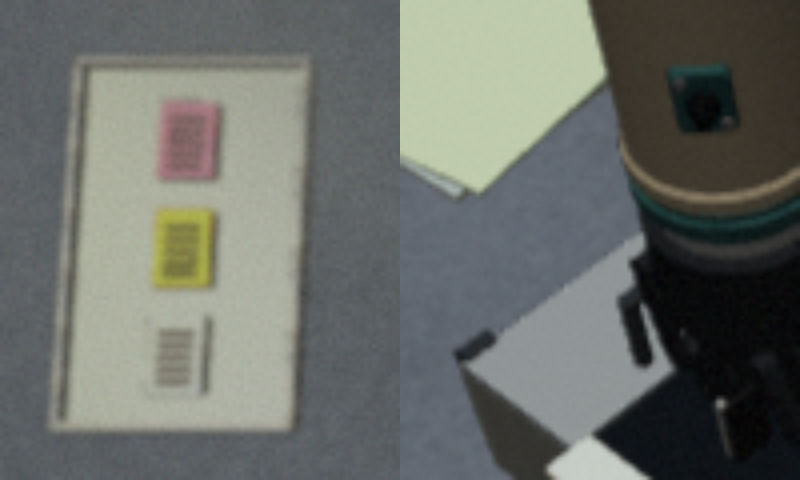

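The blocks are flat in the tray, the scraper is at (372,267) on the mat, 1.4 mm from its centre, and the bystanders are where they were. The lid panel lies flush at (575,370) in the crop, which agrees with the hard stop felt at 132.5 mm. Handing in.

```bash
python3 -c "
from cell import ctrl, cams, ticket
print(ticket.finish_job())"
```

```text
the job is handed in; nothing more can be done
None
```

I handed the job in at about 52 s; no verdict was returned, but the last pictures and force readings show all three blocks flat in the tray, all six chips in the trough, the scraper about 1 mm from the mat's centre and the lid pressed to its stop.

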